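# Set the sample shaker's timer by clicks

### The arm

A 6-joint arm with a two-finger parallel gripper is mounted at the origin on the work surface. World frame = base frame: x ahead of the robot, y to its left, z up, the work surface at z = 0. Lengths are in mm, angles in rad, forces in N, time in s.
With the tool pointing down it reaches from about 350 to 975 mm from the base axis. Payload 7.1 kg.
Tool frame: the origin (TCP) lies at the very end of the fingers, on their centre line; the grasp point (between the pads) lies 19 mm behind it; z points along the fingers, y is the line along which they close (so a half turn about z gives the same grasp; the last joint's range is limited). The gripper opens to 88 mm and grips with 3 to 60 N. Pads are 20 mm wide; open, the fingers measure 115 mm over their backs; the gripper's body (75 mm by 178 mm) begins 61 mm behind the grasp point.
Start: joints at [1.214, 0.423, 1.63, -0, 1.089, -0.019], TCP at [207.101, 589.673, 222.675] pointing down, gripper open.
Joint ranges: [-3, 3], [-0.9, 2.11], [0.09, 2.58], [-1.31, 4.45], [0.11, 2.69], [-2.54, 2.54]. Speed limits (rad/s): [2.39, 2.39, 3.01, 3.14, 3.14, 3.14].

### API

Orientations are given as a rotation vector (axis times angle).
In Python, from workcell import sensors, imaging, close_job gives the robot as it stands. The module is installed in compiled form; this text tells all that it offers.
- The arm moves only by the tool servo_tool, never from a script. Its argument "steps" is a list of rows, each a list of 3 entries, a list of its own where there are three numbers: the shift along the world's x, y, z in m, then the turn, a rotation vector about the world's x, y, z in degrees, then the opening, from -1 (shut) to 1 (fully open). A call has exactly 8 rows; each row shifts and turns the commanded pose from where the row before left it; what a row does not reach is not made up. A row lasts 1/12 s, in which the tool goes at most 41.7 mm and 7.16 degrees, less where a joint would pass 70% of its speed; a pose out of reach is approached as far as the arm can. A call is refused whole if a number of a shift passes 0.0417 or a number of a turn 7.16, either way. A call with a gripper value outside its range is refused whole. The fingers move at their own pace and stop on an object; the grip force is fixed at half the most. Time passes only in rows, so rows that do not move let the fingers close, or fill a call up. It gives the time, the measured TCP pose, the force, the opening and the grip force at its end, in the units of the state.
- sensors.get_obs(): the state, without advancing time (a new reading comes with each control period).
- imaging.get_image(name): name is "scene" or "top" or "wrist"; returns a dict with "color" (420x560x3 uint8, blue, green, red), "range_z" (420x560 float32, mm along the optical axis (not along the pixel's ray), 0 where there is no reading), "vertical_fov" (degrees; the focal length in pixels is half the picture's height over the tangent of half this angle, whatever the lens; pixels are square), "cx", "cy" (the principal point, pixels), "rvec" (rotation vector, rad) and "tvec" (3), from world to camera coordinates, as OpenCV has them; the wrist camera has in their place "tool_from_camera" (4x4, takes a point from camera to tool coordinates, whose origin is the TCP and whose axes are the flange's). Camera axes: x right, y down, z forward; pixel columns grow to the right and rows downward; lengths in mm; the calibration is good to about 2 mm. A picture is of the moment at which its call begins: read the wrist's pose just before it.
- close_job(): hands the job in; it is judged then, once.
The state is a dict: "t": time; "qpos": joint angles; "qvel": joint speeds; "joint_torque": joint torques, N m; "ee_pos": TCP position; "orientation": TCP orientation; "ft_force": force on the tool from outside, world axes, zero at the start; "moment": the same for the moment, N m; "width": finger opening in mm; "grasp_force": force on a finger pad.
Only numpy, scipy, OpenCV 4.12 (cv2) and the standard library are available. Lean on these libraries where they do the work, as an engineer would, in place of code of your own. Each camera call takes 0.05 s, during which the arm holds its last target. There are 200 camera calls.

### The job

The grey sample shaker's timer dial only turns while its black knob is held pressed down. Press the knob and wind the dial counter-clockwise back to its stop, then wind it clockwise exactly five clicks, never going past the fifth, and let go so that the knob springs back up. Be gentle: close on the knob softly, squeeze it with no more than about 12 N a finger and press it no harder than it needs, and leave the jars, bottles and tools around it standing where they are.

Things in the scene. Friction and masses are not known exactly. Their poses are not given: they have to be found in the camera images.
- knob_grip (a point): Centre of the round black knob's grip, half-way up, on the vertical turning axis. The grip is an upright cylinder 40 mm wide and 26 mm tall. Below it is a flange of the same piece, 72 mm across, 6 mm thick, its top 13 mm below this point, with 7 mm of free space under it down to the housing. This point turns and sinks with the knob
- knob (a joint): How far the knob is pressed down, m: 0 up, 0.005 fully down (rigid there). Its spring takes 5 N at once, rising to 7 N fully down
- knob_spin (a joint): Angle of the knob, rad, growing clockwise from above, endless. Unpressed it spins freely and drives nothing. Pressed by over 2 mm, six lugs under it reach between six lugs of the dial, with up to 0.55 rad of free play, taken up anew at each reversal or press. A lug may first land on a lug (the knob stops after 1 mm) until the knob is turned a little
- dial (a joint): Angle of the timer dial, rad: 0 at the counter-clockwise stop, growing clockwise from above. It rests on nine clicks 0.314 rad (18 degrees) apart, the first at the stop; between them a detent resists with about 0.1 N m, then snaps on. Five clicks on from the stop is 1.571. It starts two, three or four clicks from the stop and moves only when driven by the pressed knob
- pointer (a point): Black mark, 14 mm by 6 mm (its outer 12 mm shows), on the aluminium indicator disc (96 mm across) under the knob's flange; 41 mm from the turning axis. The disc turns with the dial
- stop_mark (a point): The long white mark on the housing, 64 mm from the turning axis, that the pointer faces at the counter-clockwise stop; shorter white marks follow clockwise, one for each click
- shaker: Grey shaker housing, fixed to the table, 150 mm (x) by 250 mm (y), top 80 mm high; origin under its centre. The knob's axis stands at x 0, y -50 mm in its frame. At y +75 mm a red-capped jar is clamped in a cradle, 68 mm wide, up to 128 mm above the table
- jar_a: Loose clear sample jar with red cap, 58 mm wide, 66 mm tall, beside the shaker; origin under its centre; leave it alone
- jar_b: Another such jar; leave it alone
- jar_c: Another such jar; leave it alone
- amber: Loose amber bottle, 44 mm wide, 85 mm tall; origin under its centre; leave it alone
- squeeze: Loose white bottle, 44 mm wide, 120 mm tall; origin under its centre; leave it alone
- tongs: Loose steel tongs lying flat in front of the shaker, 160 mm long, 10 mm high; leave them alone
- pen: Loose pen, 130 mm long, lying flat; leave it alone

How it is judged:
By the outcome, as a careful person would: the job done as asked, in the order asked, and still so for the second after the job is handed in, with the robot touching nothing.
It also fails if it takes over 58 s, if anything falls off the work surface, if the arm or the gripper's body presses on something with over 40 N, if the wrist force passes 120 N, or if a joint passes its speed limit or range.

## Working session

There is one attempt and no reset: what is moved stays moved. The work goes in short steps, Python scripts to look and compute and a tool call to move; the robot and the scene stay as the last step left them, time stands still between calls to the robot, and variables do not carry over. Pictures are saved under pics/ and viewed, at most 10 in all, crops included, and the job is handed in when it is done.

Besides the shell and the picture viewer there is one more tool, called by a JSON object that holds its "op" and its "data", one argument or row to a line. servo_tool: Moves the arm, as the interface text tells. Its arguments: {"type":"object","properties":{"steps":{"type":"array"}},"required":["steps"]}

```bash
mkdir -p pics; ls; python3 - <<'E'
from workcell import sensors, imaging
import cv2,numpy as np
print(sensors.get_obs())
a=[]
for n in("scene","top"):
    d=imaging.get_image(n); np.savez(f"{n}0.npz",**d); cv2.imwrite(f"pics/{n}0.png",d["color"]); print(n,d["vertical_fov"],d["cx"],d["cy"],d["rvec"],d["tvec"],-cv2.Rodrigues(np.array(d["rvec"]))[0].T@np.array(d["tvec"]).ravel())
E
```

```text
pics
{'t': 0.0, 'qpos': array([ 1.21398407e+00,  4.23822004e-01,  1.63071593e+00,  8.66428695e-07,
        1.08860616e+00, -1.89981140e-02]), 'qvel': array([ 0.00118135,  0.00053758, -0.0003192 , -0.00034238, -0.00088974,
       -0.00110807]), 'joint_torque': array([-1.36511637e-03, -5.44641638e+01, -2.73654842e+01,  6.42930600e-02,
        2.30746128e-02, -1.20699406e-04]), 'ee_pos': array([206.91434662, 589.14554233, 221.90328108]), 'orientation': array([-5.28069299e-01, -3.09659747e+00,  2.39364388e-03]), 'ft_force': array([-0.44841299,  0.15256843, -0.46815637]), 'moment': array([-0.00942836, -0.03899583, -0.00528323]), 'grasp_force': 0.0, 'width': 87.66336309644096}
scene 50.1557940047404 276.38699509258623 210.63874625313684 [ 1.40843095  2.2655789  -0.81373059] [ 279.74108517 -326.56430917 1516.00966049] [1209.25224026  292.75341069  967.05174289]
top 56.71202129288862 283.9955882865264 213.88537025262028 [ 2.16417556 -2.19317001  0.09286887] [-31.67796393 536.30749325 894.48990179] [458.58910615 -37.50779568 936.49912019]
```

View pics/top0.png

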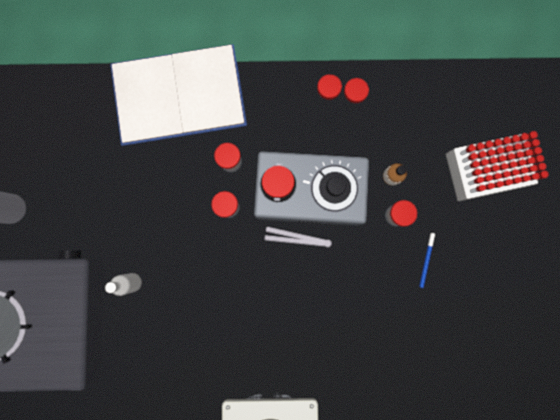

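View pics/scene0.png

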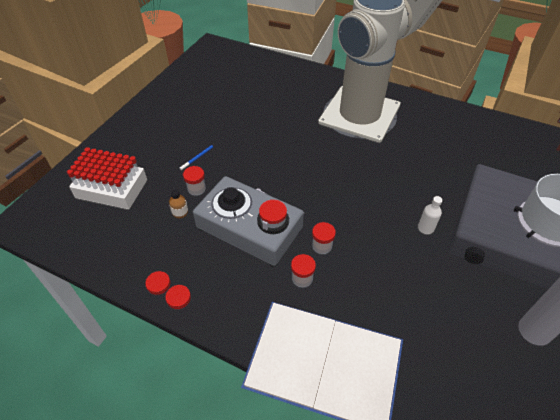

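The top view shows the shaker with the knob around (337,186), the cradle jar at (278,182) and the long stop mark near (307,182). Next I'll measure the knob axis and the marks.

```bash
cat > h.py <<'E'
import numpy as np,cv2
def cam(d):
    f=210/np.tan(np.radians(float(d["vertical_fov"]))/2)
    R=cv2.Rodrigues(np.array(d["rvec"],float).reshape(3,1))[0]; t=np.array(d["tvec"],float).ravel()
    return f,float(d["cx"]),float(d["cy"]),R,t
def ray(d,u,v,z):
    f,cx,cy,R,t=cam(d); uv=np.atleast_2d(np.c_[u,v]).astype(float)
    r=np.c_[(uv[:,0]-cx)/f,(uv[:,1]-cy)/f,np.ones(len(uv))]@R; c=-R.T@t
    return c+r*((z-c[2])/r[:,2])[:,None]
def proj(d,P):
    f,cx,cy,R,t=cam(d); p=np.atleast_2d(P)@R.T+t
    return p[:,:2]/p[:,2:]*f+[cx,cy]
E
python3 - <<'E'
from h import *
for n,box in(("top",(150,225,250,372)),("scene",(180,270,185,310))):
    d=np.load(n+"0.npz"); im=d["color"]; g=im.max(2); a,b,c,e=box
    cv2.imwrite(f"pics/{n}crop.png",cv2.resize(im[a:b,c:e],None,fx=6 if n=="top" else 6,fy=6,interpolation=cv2.INTER_CUBIC))
    print(n,g[a:b,c:e].min())
d=np.load("top0.npz"); im=d["color"]; hsv=cv2.cvtColor(im,cv2.COLOR_BGR2HSV)
roi=np.zeros(im.shape[:2],np.uint8); roi[150:226,250:372]=1
# white ring
w=((hsv[...,2]>185)&(hsv[...,1]<40)).astype(np.uint8)*roi
n,l,s,c=cv2.connectedComponentsWithStats(w)
for i in range(1,n): print("white",s[i],c[i],ray(d,*c[i],82)[0].round(1))
i=1+np.argmax(s[1:,4]); cs,_=cv2.findContours((l==i).astype(np.uint8),cv2.RETR_EXTERNAL,cv2.CHAIN_APPROX_NONE)
P=ray(d,cs[0][:,0,0],cs[0][:,0,1],84)[:,:2].astype(np.float32); print("ring outer",cv2.minEnclosingCircle(P))
m=(hsv[...,2]<40).astype(np.uint8)*roi; m[:,:312]=0;m[:,362:]=0; m[:163]=0; m[211:]=0
n,l,s,c=cv2.connectedComponentsWithStats(m)
for i in range(1,n): print("dark",s[i],c[i],ray(d,*c[i],93)[0].round(1))
h=((hsv[...,2]>60)&(hsv[...,1]<90)).astype(np.uint8)*roi
cs,_=cv2.findContours(h,cv2.RETR_EXTERNAL,cv2.CHAIN_APPROX_NONE); q=max(cs,key=cv2.contourArea)
print("housing",cv2.minAreaRect(ray(d,q[:,0,0],q[:,0,1],80)[:,:2].astype(np.float32)))
print(d["range_z"][186,337],936.5-d["range_z"][205,350], 936.5-d["range_z"][180:192:3,331:344:3])
E
```

```text
top 21
scene 14
white [331 160   2   3   6] [331.5 161. ] [ 647.7 -146.2   82. ]
white [339 160   2   4   7] [339.57142857 161.71428571] [ 645.9 -164.2   82. ]
white [277 163   4   2   7] [278.28571429 163.57142857] [643.5 -27.5  82. ]
white [322 162   3   4  10] [323.  163.5] [ 642.3 -127.1   82. ]
white [347 163   3   4   8] [347.75  164.625] [ 639.1 -182.2   82. ]
white [315 166   3   4  10] [316.  167.5] [ 633.5 -111.4   82. ]
white [313 167  43  43 614] [333.8990228  189.02442997] [ 584.6 -150.    82. ]
white [353 169   3   3   8] [354.125 170.125] [ 626.5 -196.1   82. ]
white [309 173   4   3  10] [310.5 174. ] [619.  -98.8  82. ]
white [358 176   3   3   7] [359. 177.] [ 610.8 -206.5   82. ]
white [302 180   8   4  26] [305.76923077 181.53846154] [602.2 -88.   82. ]
white [260 193   1   1   1] [260. 193.] [577.9  13.8  82. ]
white [276 199   2   1   2] [276.5 199. ] [564.1 -22.6  82. ]
white [259 206   1   1   1] [259. 206.] [549.   16.2  82. ]
white [259 208   1   1   1] [259. 208.] [544.6  16.3  82. ]
white [258 210   1   1   1] [258. 210.] [540.2  18.5  82. ]
white [260 211   2   2   2] [260.5 211.5] [536.8  13.   82. ]
white [271 210   1   1   1] [271. 210.] [539.8 -10.2  82. ]
white [258 212   1   1   1] [258. 212.] [535.8  18.5  82. ]
white [264 212   1   1   1] [264. 212.] [535.6   5.3  82. ]
ring outer ((587.7965087890625, -150.25225830078125), 48.19561767578125)
dark [327 182   1   1   1] [327. 182.] [ 598.7 -133.9   93. ]
dark [326 186  14  10  31] [330.25806452 191.70967742] [ 577.2 -140.5   93. ]
housing ((589.3032836914062, -100.0491943359375), (250.1822967529297, 153.63626098632812), 85.91300201416016)
825.0765 73.91669 [[110.49719  111.78876  108.62915  111.00708  111.53876 ]
 [109.71924  111.97662  110.861084 110.46466  110.6579  ]
 [110.559814 111.33893  111.42352  109.87366  111.51727 ]
 [111.92432  111.582886 112.938416 110.862976 112.63617 ]]
```

View pics/topcrop.png

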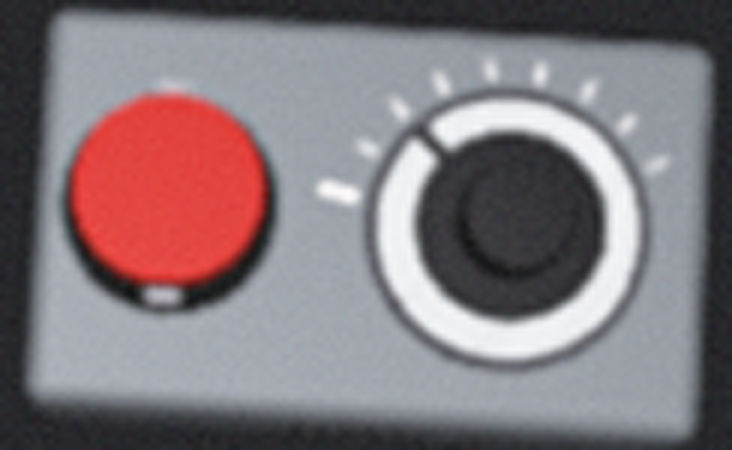

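{"op": "servo_tool", "data": {
  "steps": [
    [[0.014,-0.038,0],[0,0,-7],1],
    [[0.014,-0.038,0],[0,0,-7],1],
    [[0.014,-0.038,0],[0,0,-7],1],
    [[0.014,-0.038,0],[0,0,-7],1],
    [[0.014,-0.038,0],[0,0,-7],1],
    [[0.014,-0.038,0],[0,0,-7],1],
    [[0.014,-0.038,0],[0,0,-7],1],
    [[0.014,-0.038,0],[0,0,-7],1]
  ]
}}

```text
t: 0.77
ee_pos: [319.0, 283.8, 222.5]
orientation: [1.927, 2.481, -0.0]
ft_force: [1.0, -0.1, -0.7]
width: 87.7
grasp_force: 0.0
```

The pointer faces the second short mark after the long one, so the dial is two clicks from its stop. The axis is at about (587.5, -150.2), and the housing and disc sizes agree with the given values.

{"op": "servo_tool", "data": {
  "steps": [
    [[0.0168,-0.0271,-0.002],[0,0,-5],0.6],
    [[0.0168,-0.0271,-0.002],[0,0,-5],0.6],
    [[0.0168,-0.0271,-0.002],[0,0,-5],0.6],
    [[0.0168,-0.0271,-0.002],[0,0,-5],0.6],
    [[0.0168,-0.0271,-0.002],[0,0,-5],0.6],
    [[0.0168,-0.0271,-0.002],[0,0,-5],0.6],
    [[0.0168,-0.0271,-0.002],[0,0,-5],0.6],
    [[0.0168,-0.0271,-0.002],[0,0,-5],0.6]
  ]
}}

```text
t: 1.43
ee_pos: [453.9, 67.3, 206.5]
orientation: [-2.658, -1.674, 0.0]
ft_force: [-0.3, 0.2, -0.7]
width: 70.5
grasp_force: 0.0
```

{"op": "servo_tool", "data": {
  "steps": [
    [[0.0168,-0.0271,-0.002],[0,0,-5],0.4],
    [[0.0168,-0.0271,-0.002],[0,0,-5],0.4],
    [[0.0168,-0.0271,-0.002],[0,0,-5],0.4],
    [[0.0168,-0.0271,-0.002],[0,0,-5],0.4],
    [[0.0168,-0.0271,-0.002],[0,0,-5],0.4],
    [[0.0168,-0.0271,-0.002],[0,0,-5],0.4],
    [[0.0168,-0.0271,-0.002],[0,0,-5],0.4],
    [[0,0,0],[0,0,0],0.4]
  ]
}}

```text
t: 2.1
ee_pos: [573.6, -125.0, 192.3]
orientation: [3.038, 0.792, 0.002]
ft_force: [-0.9, 0.4, 0.2]
width: 61.9
grasp_force: 0.0
```

```bash
cat >> h.py <<'E'
from scipy.spatial.transform import Rotation as Ro
def wrist(o,d):
    T=np.eye(4); T[:3,:3]=Ro.from_rotvec(o["orientation"]).as_matrix(); T[:3,3]=o["ee_pos"]
    M=np.linalg.inv(T@np.array(d["tool_from_camera"])); d=dict(d)
    d["rvec"]=Ro.from_matrix(M[:3,:3]).as_rotvec(); d["tvec"]=M[:3,3]; return d
E
python3 - <<'E'
from h import *
from workcell import sensors, imaging
o=sensors.get_obs(); d=wrist(o,imaging.get_image("wrist")); np.savez("w0.npz",**d); cv2.imwrite("pics/w0.png",d["color"])
print(o["t"],o["ee_pos"],o["qpos"],o["width"],o["ft_force"],o["moment"])
print(np.array(d["tool_from_camera"]).round(2).tolist())
for z in(80,93,119): print(proj(d,[[587.5,-150.2,z]]))
E
```

```text
2.1 [ 573.64301687 -124.98949694  192.25128127] [-2.34315886e-01  4.03649754e-01  1.74107352e+00 -1.10486832e-03
  9.94659305e-01  8.26763772e-01] 61.88923889455434 [-0.8843705   0.3746912   0.18622776] [ 0.01483845  0.14893332 -0.02255164]
[[-0.0, -0.96, -0.28, 75.84], [1.0, -0.0, 0.0, -0.45], [-0.0, -0.28, 0.96, -162.56], [0.0, 0.0, 0.0, 1.0]]
[[320.98296    208.29370071]]
[[322.78198313 213.08843811]]
[[326.92403519 224.1277914 ]]
```

View pics/w0.png

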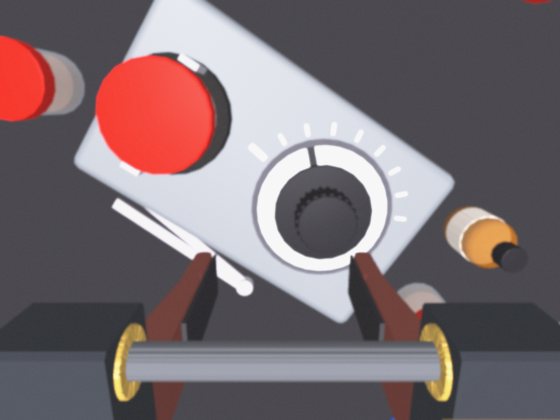

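The wrist view shows the knob top at (328,224), the disc centred near (321,207) and the pointer at (312,156) on the second short mark. I'll refine the axis from this picture.

```bash
cat >> h.py <<'E'
def ring(d,z=84,c0=(587.5,-150.2)):
    "disc centre and marks/pointer bearings (rad clockwise from above) about it"
    im=d["color"]; hsv=cv2.cvtColor(im,cv2.COLOR_BGR2HSV)
    w=((hsv[...,2]>225)&(hsv[...,1]<25)).astype(np.uint8)
    v,u=np.nonzero(w); P=ray(d,u,v,z)[:,:2]-c0; r=np.hypot(*P.T)
    return P,r
E
python3 - <<'E'
from h import *
d=dict(np.load("w0.npz")); d2=dict(np.load("top0.npz"))
from scipy.optimize import least_squares
def circ(P): 
    s=least_squares(lambda p:np.hypot(P[:,0]-p[0],P[:,1]-p[1])-p[2],[*P.mean(0),40],loss="soft_l1").x; return s.round(1)
for n,d,th,hw in(("wrist",d,235,None),("top",d2,185,None)):
    hsv=cv2.cvtColor(d["color"],cv2.COLOR_BGR2HSV)
    w=((hsv[...,2]>th)&(hsv[...,1]<40)).astype(np.uint8); w=cv2.morphologyEx(w,cv2.MORPH_OPEN,np.ones((2,2)))
    c=proj(d,[[587.5,-150.2,82]])[0]
    nn,l,s,cc=cv2.connectedComponentsWithStats(w)
    M=[]
    for i in range(1,nn):
        p=ray(d,*cc[i],80)[0,:2]; r=np.hypot(p[0]-587.5,p[1]+150.2)
        if 45<r<75 and s[i,4]<400: M.append(p)
    M=np.array(M); print(n,"marks",len(M))
    k=max([i for i in range(1,nn) if np.hypot(*(cc[i]-c))<40],key=lambda i:s[i,4])
    cs,_=cv2.findContours((l==k).astype(np.uint8),cv2.RETR_EXTERNAL,cv2.CHAIN_APPROX_NONE); q=cs[0][:,0]
    P=ray(d,q[:,0],q[:,1],84)[:,:2]; C=circ(P); print("disc",C)
    b=np.degrees(np.arctan2(M[:,1]-C[1],M[:,0]-C[0])); o=np.argsort(-b); print(b[o].round(1),np.hypot(*(M-C[:2]).T)[o].round(1))
d=dict(np.load("w0.npz"))
g=d["color"].max(2)
# knob top: rim depth & flange circle
f,cx,cy,R,t=cam(d); v,u=np.mgrid[0:420,0:560]; Z=d["range_z"]; X=(np.stack([(u-cx)/f*Z,(v-cy)/f*Z,Z],-1)-t)@R
for a,bz in((72,86),(88,97),(112,126)):
    m=(X[...,2]>a)&(X[...,2]<bz)&(np.hypot(X[...,0]-587.5,X[...,1]+150.2)<(19 if a>100 else 34))&(Z>0)&(g<110)
    print(a,m.sum(),np.median(X[m],0) if m.any() else 0)
m=(g<75)&(np.hypot(u-328,v-222)<34)
print("top z",np.median(X[214:234,318:338,2]))
E
```

```text
wrist marks 9
disc [ 586.7 -150.7   45.6]
[ 76.7  58.3  40.   21.7   3.5 -14.6 -32.4 -50.3 -68. ] [63.2 59.1 59.3 59.7 60.1 60.3 60.8 61.2 61.5]
top marks 9
disc [ 584.8 -152.6   45.3]
[ 76.   57.9  39.7  22.5   3.7 -13.3 -31.5 -49.2 -66.9] [63.8 60.7 60.9 60.3 61.2 60.2 60.4 60.8 61.4]
72 0 0
88 3408 [ 597.9622109  -139.33133534   93.60846679]
112 2568 [ 588.10689141 -149.61867385  119.55783487]
top z 119.59694375719155
```

{"op": "servo_tool", "data": {
  "steps": [
    [[0.0046,-0.0085,-0.02],[0,0,0],0.4],
    [[0.0046,-0.0085,-0.02],[0,0,0],0.4],
    [[0.0045,-0.0085,-0.02],[0,0,0],0.4],
    [[0,0,-0.012],[0,0,0],0.2],
    [[0,0,-0.012],[0,0,0],0.1],
    [[0,0,-0.009],[0,0,0],0.05],
    [[0,0,0],[0,0,0],0.0],
    [[0,0,0],[0,0,0],0.0]
  ]
}}

```text
t: 2.82
ee_pos: [587.7, -148.1, 100.5]
orientation: [3.03, 0.805, 0.009]
ft_force: [9.2, -13.4, -8.7]
width: 44.0
grasp_force: 7.9
```

```bash
python3 - <<'E'
from h import *
from workcell import sensors, imaging
o=sensors.get_obs(); d=wrist(o,imaging.get_image("wrist")); np.savez("w1.npz",**d); cv2.imwrite("pics/w1.png",d["color"])
print(o["t"],o["ee_pos"],o["orientation"],o["width"],o["grasp_force"],o["ft_force"],o["moment"])
E
```

```text
2.8167 [ 587.72803735 -148.12287847  100.50664532] [3.03028891 0.80517184 0.00868309] 43.96350254232474 7.86355197429657 [  9.19496636 -13.42284078  -8.68490771] [-2.22517561 -1.24621637  0.0656184 ]
```

View pics/w1.png

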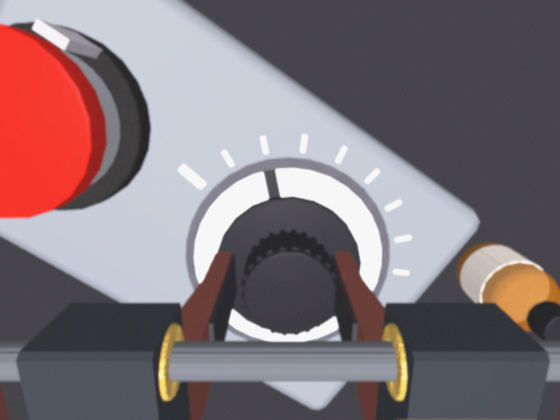

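Here the fingers straddle the knob, the pointer is still at (271,184) on the second short mark, and one pad has touched early. I'll open a little, let it settle and re-centre.

{"op": "servo_tool", "data": {
  "steps": [
    [[0,0,0],[0,0,0],0.15],
    [[0,0,0],[0,0,0],0.15],
    [[0,0,0],[0,0,0],0.15],
    [[0,0,0],[0,0,0],0.15],
    [[0,0,0],[0,0,0],0.15],
    [[0,0,0],[0,0,0],0.15],
    [[0,0,0],[0,0,0],0.15],
    [[0,0,0],[0,0,0],0.15]
  ]
}}

```text
t: 3.53
ee_pos: [585.2, -146.4, 100.1]
orientation: [3.036, 0.804, 0.001]
ft_force: [3.5, -4.2, 4.8]
width: 50.8
grasp_force: 2.5
```

```bash
cat > s.py <<'E'
from h import *
from workcell import sensors, imaging
o=sensors.get_obs(); R=Ro.from_rotvec(o["orientation"]).as_matrix()
yaw=np.degrees(np.arctan2(R[1,1],R[0,1]))
print("t",o["t"],"pos",o["ee_pos"].round(2),"tooly",R[:,1].round(3),"toolz",R[:,2].round(4),"yaw %.2f"%yaw,"w %.2f g %.2f"%(o["width"],o["grasp_force"]),"F",o["ft_force"].round(2),"M",o["moment"].round(3),"j6 %.2f"%o["qpos"][5])
E
python3 s.py
```

```text
t 3.5333 pos [ 585.24 -146.41  100.11] tooly [ 0.495 -0.869  0.001] toolz [ 1.e-03 -4.e-04 -1.e+00] yaw -60.35 w 50.78 g 2.51 F [ 3.46 -4.17  4.78] M [-0.861 -0.372 -0.023] j6 0.79
```

{"op": "servo_tool", "data": {
  "steps": [
    [[0.0015,-0.0022,0],[0,0,0],0.2],
    [[0.0014,-0.0021,0],[0,0,0],0.2],
    [[0,0,0],[0,0,0],0.2],
    [[0,0,0],[0,0,0],0.2],
    [[0,0,0],[0,0,0],0.2],
    [[0,0,0],[0,0,0],0.2],
    [[0,0,0],[0,0,0],0.2],
    [[0,0,0],[0,0,0],0.2]
  ]
}}

```text
t: 4.2
ee_pos: [587.6, -150.5, 99.6]
orientation: [-3.037, -0.804, 0.0]
ft_force: [-0.4, -1.1, -1.2]
width: 52.6
grasp_force: 0.0
```

```bash
python3 s.py; python3 - <<'E'
from h import *
from workcell import sensors, imaging
from scipy.optimize import least_squares
o=sensors.get_obs(); d=wrist(o,imaging.get_image("wrist")); np.savez("w2.npz",**d)
hsv=cv2.cvtColor(d["color"],cv2.COLOR_BGR2HSV)
w=((hsv[...,2]>235)&(hsv[...,1]<40)).astype(np.uint8)
n,l,s,c=cv2.connectedComponentsWithStats(w)
M=np.array([p for i in range(1,n) if 20<s[i,4]<600 for p in [ray(d,*c[i],80)[0,:2]] if 50<np.hypot(p[0]-587.5,p[1]+150.5)<72])
print(M.round(1).tolist())
r=np.hypot(M[:,0]-587.5,M[:,1]+150.5); S=M[np.argsort(r)][:8]
x=least_squares(lambda p:np.hypot(S[:,0]-p[0],S[:,1]-p[1])-p[2],[587,-150,60]).x; print("axis",x)
print(np.degrees(np.arctan2(M[:,1]-x[1],M[:,0]-x[0])).round(1))
E
```

```text
t 4.2 pos [ 587.56 -150.53   99.61] tooly [ 0.495 -0.869 -0.   ] toolz [-3.e-04  1.e-04 -1.e+00] yaw -60.35 w 52.63 g 0.00 F [-0.4  -1.09 -1.21] M [-0.002  0.138  0.062] j6 0.78
[[642.4, -128.0], [632.4, -111.9], [646.9, -146.4], [618.0, -99.6], [601.5, -88.5], [645.5, -165.2], [638.3, -182.6], [626.1, -197.1], [610.0, -207.0]]
axis [ 586.75703994 -151.29720479   60.36585471]
[ 22.7  40.8   4.7  58.8  76.8 -13.4 -31.3 -49.4 -67.4]
```

{"op": "servo_tool", "data": {
  "steps": [
    [[-0.0005,-0.0003,-0.002],[0,0,0],0.1],
    [[0,0,-0.0025],[0,0,0],0.05],
    [[0,0,0],[0,0,0],0.02],
    [[0,0,0],[0,0,0],0],
    [[0,0,0],[0,0,0],-0.02],
    [[0,0,0],[0,0,0],-0.04],
    [[0,0,0],[0,0,0],-0.05],
    [[0,0,0],[0,0,0],-0.05]
  ]
}}

```text
t: 4.92
ee_pos: [587.3, -150.9, 95.2]
orientation: [3.037, 0.804, 0.0]
ft_force: [-0.4, -0.1, 0.0]
width: 42.0
grasp_force: 0.0
```

```bash
python3 s.py
```

```text
t 4.9167 pos [ 587.26 -150.94   95.24] tooly [ 0.495 -0.869  0.   ] toolz [ 1.e-04 -0.e+00 -1.e+00] yaw -60.35 w 42.00 g 0.00 F [-0.39 -0.11  0.  ] M [-0.022  0.118 -0.026] j6 0.78
```

{"op": "servo_tool", "data": {
  "steps": [
    [[0,0,0],[0,0,0],-0.06],
    [[0,0,0],[0,0,0],-0.07],
    [[0,0,0],[0,0,0],-0.08],
    [[0,0,0],[0,0,0],-0.085],
    [[0,0,0],[0,0,0],-0.09],
    [[0,0,0],[0,0,0],-0.095],
    [[0,0,0],[0,0,0],-0.1],
    [[0,0,0],[0,0,0],-0.1]
  ]
}}

```text
t: 5.58
ee_pos: [587.5, -151.3, 95.3]
orientation: [3.036, 0.804, 0.001]
ft_force: [1.9, -4.0, -1.7]
width: 40.1
grasp_force: 10.4
```

```bash
python3 s.py
```

```text
t 5.5833 pos [ 587.51 -151.27   95.26] tooly [ 0.495 -0.869  0.001] toolz [ 7.e-04 -5.e-04 -1.e+00] yaw -60.36 w 40.13 g 10.43 F [ 1.94 -4.02 -1.66] M [-0.622 -0.093 -0.039] j6 0.78
```

{"op": "servo_tool", "data": {
  "steps": [
    [[0.0002,-0.0004,0],[0,0,0],-0.095],
    [[0,0,0],[0,0,0],-0.095],
    [[0,0,-0.001],[0,0,0],-0.095],
    [[0,0,-0.001],[0,0,0],-0.095],
    [[0,0,-0.001],[0,0,0],-0.095],
    [[0,0,-0.001],[0,0,0],-0.095],
    [[0,0,0],[0,0,0],-0.095],
    [[0,0,0],[0,0,0],-0.095]
  ]
}}

```text
t: 6.25
ee_pos: [587.8, -151.2, 92.3]
orientation: [3.037, 0.804, 0.001]
ft_force: [-1.3, 0.1, 10.7]
width: 39.7
grasp_force: 9.6
```

```bash
python3 s.py
```

```text
t 6.25 pos [ 587.82 -151.18   92.34] tooly [ 0.495 -0.869  0.   ] toolz [ 0.001  0.    -1.   ] yaw -60.35 w 39.70 g 9.59 F [-1.27  0.09 10.68] M [-0.045  0.386 -0.001] j6 0.78
```

{"op": "servo_tool", "data": {
  "steps": [
    [[0,0,0],[0,0,2],-0.095],
    [[0,0,0],[0,0,2],-0.095],
    [[0,0,0],[0,0,2],-0.095],
    [[0,0,0],[0,0,2],-0.095],
    [[0,0,0],[0,0,2],-0.095],
    [[0,0,0],[0,0,2],-0.095],
    [[0,0,0],[0,0,2],-0.095],
    [[0,0,0],[0,0,2],-0.095]
  ]
}}

```text
t: 6.92
ee_pos: [587.9, -151.3, 92.2]
orientation: [2.894, 1.221, 0.002]
ft_force: [-0.1, -0.3, 7.2]
width: 40.2
grasp_force: 9.1
```

```bash
python3 s.py
```

```text
t 6.9167 pos [ 587.88 -151.27   92.16] tooly [ 0.716 -0.698  0.001] toolz [ 1.1e-03 -1.0e-04 -1.0e+00] yaw -44.26 w 40.21 g 9.08 F [-0.05 -0.33  7.23] M [-0.175  0.244 -0.087] j6 0.50
```

```bash
cat > p.py <<'E'
from s import *
A=(587.3,-150.9)
def pointer(d,z=84):
    b=np.arange(-120,130,0.5); v=[]
    g=d["color"].min(2).astype(np.float32)
    for r in(41,43,45):
        P=np.c_[A[0]+r*np.cos(np.radians(b)),A[1]+r*np.sin(np.radians(b)),np.full(len(b),z)]
        u=proj(d,P).astype(np.float32); v.append(cv2.remap(g,u[:,0].reshape(1,-1),u[:,1].reshape(1,-1),cv2.INTER_LINEAR)[0])
    v=np.mean(v,0); dark=v<150
    n,l,s,c=cv2.connectedComponentsWithStats(dark.astype(np.uint8).reshape(1,-1))
    return [(b[l[0]==i].mean().round(1),s[i,4]*.5) for i in range(1,n) if s[i,4]>3]
if __name__=="__main__":
    import sys
    for f in("w1.npz","w2.npz"): 
        if len(sys.argv)>1: print(f,pointer(dict(np.load(f))))
    d=wrist(o,imaging.get_image("wrist")); np.savez("w.npz",**d); print("pointer bearing,width deg:",pointer(d))
    cv2.imwrite("pics/w_%.2f.png"%o["t"],d["color"])
E
python3 p.py x
```

```text
t 6.9167 pos [ 587.88 -151.27   92.16] tooly [ 0.716 -0.698  0.001] toolz [ 1.1e-03 -1.0e-04 -1.0e+00] yaw -44.26 w 40.21 g 9.08 F [-0.05 -0.33  7.23] M [-0.175  0.244 -0.087] j6 0.50
w1.npz [(np.float64(-95.2), np.float64(34.0)), (np.float64(40.8), np.float64(7.0))]
w2.npz [(np.float64(-85.2), np.float64(35.0)), (np.float64(40.8), np.float64(7.0)), (np.float64(126.8), np.float64(6.0))]
pointer bearing,width deg: [(np.float64(-80.0), np.float64(34.5)), (np.float64(41.0), np.float64(6.5))]
```

{"op": "servo_tool", "data": {
  "steps": [
    [[0,0,0],[0,0,3],-0.095],
    [[0,0,0],[0,0,3],-0.095],
    [[0,0,0],[0,0,3],-0.095],
    [[0,0,0],[0,0,3],-0.095],
    [[0,0,0],[0,0,3],-0.095],
    [[0,0,0],[0,0,3],-0.095],
    [[0,0,0],[0,0,3],-0.095],
    [[0,0,0],[0,0,0],-0.095]
  ]
}}

```text
t: 7.63
ee_pos: [587.9, -151.3, 91.8]
orientation: [2.622, 1.729, 0.001]
ft_force: [0.2, -0.8, 5.1]
width: 39.5
grasp_force: 8.8
```

```bash
python3 p.py
```

```text
t 7.6333 pos [ 587.95 -151.33   91.81] tooly [ 0.919 -0.394  0.001] toolz [ 1.2e-03 -2.0e-04 -1.0e+00] yaw -23.19 w 39.50 g 8.76 F [ 0.21 -0.78  5.08] M [-0.331 -0.015  0.005] j6 0.13
pointer bearing,width deg: [(np.float64(-109.0), np.float64(22.5)), (np.float64(-59.0), np.float64(34.5)), (np.float64(40.8), np.float64(7.0))]
```

{"op": "servo_tool", "data": {
  "steps": [
    [[0,0,-0.0005],[0,0,0],-0.095],
    [[0,0,-0.0005],[0,0,0],-0.095],
    [[0,0,-0.0005],[0,0,0],-0.095],
    [[0,0,-0.0005],[0,0,0],-0.095],
    [[0,0,0],[0,0,1],-0.095],
    [[0,0,0],[0,0,2],-0.095],
    [[0,0,0],[0,0,2],-0.095],
    [[0,0,0],[0,0,2],-0.095]
  ]
}}

```text
t: 8.35
ee_pos: [588.0, -151.3, 89.9]
orientation: [2.513, 1.884, 0.002]
ft_force: [0.2, -0.8, 5.4]
width: 39.7
grasp_force: 8.9
```

```bash
python3 p.py
```

```text
t 8.35 pos [ 588.01 -151.33   89.91] tooly [ 0.96  -0.28   0.001] toolz [ 1.3e-03 -2.0e-04 -1.0e+00] yaw -16.27 w 39.74 g 8.89 F [ 0.22 -0.78  5.37] M [-0.318  0.003 -0.099] j6 0.01
pointer bearing,width deg: [(np.float64(-105.8), np.float64(29.0)), (np.float64(-51.8), np.float64(35.0)), (np.float64(41.5), np.float64(7.5))]
```

{"op": "servo_tool", "data": {
  "steps": [
    [[0,0,0],[0,0,2],-0.095],
    [[0,0,0],[0,0,2],-0.095],
    [[0,0,0],[0,0,2],-0.095],
    [[0,0,0],[0,0,2],-0.095],
    [[0,0,0],[0,0,2],-0.095],
    [[0,0,0],[0,0,2],-0.095],
    [[0,0,0],[0,0,2],-0.095],
    [[0,0,0],[0,0,0],-0.095]
  ]
}}

```text
t: 9.07
ee_pos: [588.1, -151.3, 90.0]
orientation: [2.264, 2.177, 0.001]
ft_force: [0.3, -1.7, 7.4]
width: 40.1
grasp_force: 9.2
```

```bash
python3 p.py
```

```text
t 9.0667 pos [ 588.07 -151.35   89.96] tooly [ 0.999 -0.039  0.001] toolz [ 1.5e-03 -3.0e-04 -1.0e+00] yaw -2.25 w 40.07 g 9.22 F [ 0.29 -1.67  7.43] M [-0.275 -0.042  0.043] j6 -0.23
pointer bearing,width deg: [(np.float64(-93.0), np.float64(31.5)), (np.float64(-38.0), np.float64(35.5)), (np.float64(58.8), np.float64(7.0))]
```

{"op": "servo_tool", "data": {
  "steps": [
    [[0,0,0],[0,0,2],-0.095],
    [[0,0,0],[0,0,2],-0.095],
    [[0,0,0],[0,0,2],-0.095],
    [[0,0,0],[0,0,2],-0.095],
    [[0,0,0],[0,0,2],-0.095],
    [[0,0,0],[0,0,2],-0.095],
    [[0,0,0],[0,0,2],-0.095],
    [[0,0,0],[0,0,2],-0.095]
  ]
}}

```text
t: 9.78
ee_pos: [588.2, -151.4, 90.0]
orientation: [1.939, 2.47, 0.001]
ft_force: [0.9, -1.7, 6.6]
width: 39.8
grasp_force: 9.6
```

```bash
python3 p.py
```

```text
t 9.7833 pos [ 588.18 -151.36   89.97] tooly [0.971 0.238 0.002] toolz [ 1.7e-03 -3.0e-04 -1.0e+00] yaw 13.74 w 39.79 g 9.55 F [ 0.89 -1.74  6.61] M [-0.253 -0.064 -0.011] j6 -0.51
pointer bearing,width deg: [(np.float64(-116.8), np.float64(7.0)), (np.float64(-77.2), np.float64(31.0)), (np.float64(-22.0), np.float64(35.5)), (np.float64(77.0), np.float64(7.5))]
```

At the stop (pointer at 77.0°, stop mark at 76.8°). Now I'll wind clockwise, where the fifth click is at -13.2°.

{"op": "servo_tool", "data": {
  "steps": [
    [[0,0,0],[0,0,-3],-0.095],
    [[0,0,0],[0,0,-4],-0.095],
    [[0,0,0],[0,0,-4],-0.095],
    [[0,0,0],[0,0,-4],-0.095],
    [[0,0,0],[0,0,-4],-0.095],
    [[0,0,0],[0,0,-4],-0.095],
    [[0,0,0],[0,0,-4],-0.095],
    [[0,0,0],[0,0,-3],-0.095]
  ]
}}

```text
t: 10.5
ee_pos: [588.0, -151.3, 89.9]
orientation: [2.517, 1.878, 0.001]
ft_force: [-0.6, -1.1, 6.8]
width: 40.1
grasp_force: 9.6
```

```bash
python3 p.py
```

```text
t 10.5 pos [ 587.99 -151.34   89.93] tooly [ 0.959 -0.285  0.001] toolz [ 1.3e-03 -3.0e-04 -1.0e+00] yaw -16.54 w 40.14 g 9.57 F [-0.64 -1.07  6.76] M [-0.235  0.072 -0.043] j6 0.02
pointer bearing,width deg: [(np.float64(-105.8), np.float64(29.0)), (np.float64(-52.2), np.float64(35.0)), (np.float64(67.2), np.float64(7.0))]
```

{"op": "servo_tool", "data": {
  "steps": [
    [[0,0,0],[0,0,-2],-0.095],
    [[0,0,0],[0,0,-2],-0.095],
    [[0,0,0],[0,0,-2],-0.095],
    [[0,0,0],[0,0,-2],-0.095],
    [[0,0,0],[0,0,-2],-0.095],
    [[0,0,0],[0,0,-2],-0.095],
    [[0,0,0],[0,0,0],-0.095],
    [[0,0,0],[0,0,0],-0.095]
  ]
}}

```text
t: 11.22
ee_pos: [587.9, -151.3, 89.9]
orientation: [2.697, 1.609, 0.001]
ft_force: [0.5, -0.6, 5.6]
width: 39.8
grasp_force: 9.5
```

```bash
python3 p.py
```

```text
t 11.2167 pos [ 587.92 -151.3    89.9 ] tooly [ 0.88  -0.475  0.001] toolz [ 1.2e-03 -2.0e-04 -1.0e+00] yaw -28.36 w 39.77 g 9.47 F [ 0.54 -0.64  5.6 ] M [-0.26   0.132  0.054] j6 0.22
pointer bearing,width deg: [(np.float64(-111.8), np.float64(17.0)), (np.float64(-64.0), np.float64(35.5)), (np.float64(55.8), np.float64(7.0))]
```

{"op": "servo_tool", "data": {
  "steps": [
    [[0,0,0],[0,0,-3],-0.095],
    [[0,0,0],[0,0,-3],-0.095],
    [[0,0,0],[0,0,-3],-0.095],
    [[0,0,0],[0,0,-3],-0.095],
    [[0,0,0],[0,0,-3],-0.095],
    [[0,0,0],[0,0,-3],-0.095],
    [[0,0,0],[0,0,-3],-0.095],
    [[0,0,0],[0,0,-3],-0.095]
  ]
}}

```text
t: 11.93
ee_pos: [587.8, -151.2, 89.9]
orientation: [2.974, 1.01, 0.001]
ft_force: [0.5, -1.1, 5.9]
width: 39.8
grasp_force: 9.5
```

```bash
python3 p.py
```

```text
t 11.9333 pos [ 587.84 -151.23   89.89] tooly [ 0.609 -0.793  0.001] toolz [ 1.e-03 -1.e-04 -1.e+00] yaw -52.49 w 39.81 g 9.50 F [ 0.54 -1.08  5.88] M [-0.144  0.15  -0.001] j6 0.64
pointer bearing,width deg: [(np.float64(-87.8), np.float64(35.0)), (np.float64(31.2), np.float64(7.0))]
```

{"op": "servo_tool", "data": {
  "steps": [
    [[0,0,0],[0,0,-3],-0.095],
    [[0,0,0],[0,0,-3],-0.095],
    [[0,0,0],[0,0,-3],-0.095],
    [[0,0,0],[0,0,-3],-0.095],
    [[0,0,0],[0,0,-3],-0.095],
    [[0,0,0],[0,0,-3],-0.095],
    [[0,0,0],[0,0,-3],-0.095],
    [[0,0,0],[0,0,-1],-0.095]
  ]
}}

```text
t: 12.65
ee_pos: [587.8, -151.1, 89.8]
orientation: [-3.113, -0.423, -0.001]
ft_force: [-0.1, 0.3, 5.7]
width: 39.7
grasp_force: 9.5
```

```bash
python3 p.py
```

```text
t 12.65 pos [ 587.76 -151.11   89.81] tooly [ 0.267 -0.964  0.   ] toolz [ 8.e-04  1.e-04 -1.e+00] yaw -74.51 w 39.72 g 9.47 F [-0.08  0.32  5.74] M [-0.066  0.155 -0.06 ] j6 1.03
pointer bearing,width deg: [(np.float64(-106.2), np.float64(28.0)), (np.float64(4.8), np.float64(7.0)), (np.float64(126.8), np.float64(6.0))]
```

{"op": "servo_tool", "data": {
  "steps": [
    [[0,0,0],[0,0,-3],-0.095],
    [[0,0,0],[0,0,-3],-0.095],
    [[0,0,0],[0,0,-3],-0.095],
    [[0,0,0],[0,0,-2.5],-0.095],
    [[0,0,0],[0,0,-2],-0.095],
    [[0,0,0],[0,0,-2],-0.095],
    [[0,0,0],[0,0,-2],-0.095],
    [[0,0,0],[0,0,0],-0.095]
  ]
}}

```text
t: 13.37
ee_pos: [587.8, -151.0, 89.8]
orientation: [-3.141, 0.054, -0.001]
ft_force: [-0.0, -1.2, 6.4]
width: 39.5
grasp_force: 9.3
```

```bash
python3 p.py
```

```text
t 13.3667 pos [ 587.76 -151.     89.82] tooly [-0.034 -0.999 -0.   ] toolz [ 8.e-04  3.e-04 -1.e+00] yaw -91.96 w 39.47 g 9.31 F [-0.05 -1.24  6.4 ] M [0.007 0.221 0.026] j6 1.33
pointer bearing,width deg: [(np.float64(-115.0), np.float64(10.5)), (np.float64(-13.2), np.float64(7.0)), (np.float64(118.0), np.float64(23.5))]
```

The pointer is at -13.2°, exactly the fifth click. Releasing now.

{"op": "servo_tool", "data": {
  "steps": [
    [[0,0,0.001],[0,0,0],-0.08],
    [[0,0,0.001],[0,0,0],-0.05],
    [[0,0,0.001],[0,0,0],0],
    [[0,0,0.001],[0,0,0],0.1],
    [[0,0,0.002],[0,0,0],0.2],
    [[0,0,0.005],[0,0,0],0.3],
    [[0,0,0.01],[0,0,0],0.3],
    [[0,0,0.01],[0,0,0],0.3]
  ]
}}

```text
t: 14.08
ee_pos: [586.9, -151.2, 120.6]
orientation: [-3.141, 0.051, 0.002]
ft_force: [0.1, -0.8, -0.4]
width: 57.3
grasp_force: 0.0
```

{"op": "servo_tool", "data": {
  "steps": [
    [[0,0,0.012],[0,0,0],0.3],
    [[0,0,0.012],[0,0,0],0.3],
    [[0,0,0.012],[0,0,0],0.3],
    [[0,0,0.012],[0,0,0],0.3],
    [[0,0,0.012],[0,0,0],0.3],
    [[0,0,0],[0,0,0],0.3],
    [[0,0,0],[0,0,0],0.3],
    [[0,0,0],[0,0,0],0.3]
  ]
}}

```text
t: 14.75
ee_pos: [587.1, -151.2, 179.9]
orientation: [-3.141, 0.051, 0.001]
ft_force: [-0.6, -0.1, 0.1]
width: 56.7
grasp_force: 0.0
```

```bash
python3 p.py; python3 - <<'E'
from h import *
d=dict(np.load("w.npz")); f,cx,cy,R,t=cam(d); v,u=np.mgrid[0:420,0:560]; Z=d["range_z"]; X=(np.stack([(u-cx)/f*Z,(v-cy)/f*Z,Z],-1)-t)@R
m=(np.hypot(X[...,0]-587.3,X[...,1]+150.9)<17)&(X[...,2]>100)&(X[...,2]<130); print("knob top z",np.median(X[m][:,2]))
E
cp pics/w_1[4-9]*.png pics/end.png
```

```text
t 14.75 pos [ 587.1  -151.23  179.94] tooly [-0.032 -0.999 -0.   ] toolz [-4.e-04  2.e-04 -1.e+00] yaw -91.85 w 56.72 g 0.00 F [-0.65 -0.08  0.13] M [0.038 0.156 0.032] j6 1.33
pointer bearing,width deg: [(np.float64(-13.5), np.float64(5.5))]
knob top z 119.58807073446276
```

View pics/end.png

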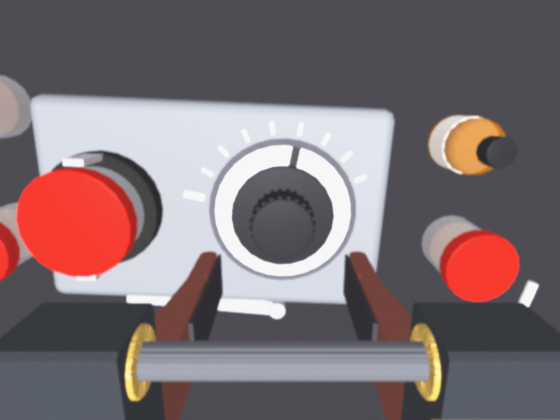

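The pointer at (295,156) faces the fifth short mark at (300,129). The knob is back up (top at 119.6 mm, as at the start), and the jars, bottle and tongs in view are all in place. Handing in.

```bash
python3 -c "
from workcell import close_job; print(close_job())"
```

```text
the job is handed in; nothing more can be done
None
```

The dial was wound back to its stop and then exactly five clicks clockwise; the knob has sprung back up and the job is handed in, though while I was centring the gripper a finger touched the knob early and the wrist briefly read about 16 N sideways, so your 12 N per finger limit may have been passed for a moment.

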